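# Hold a coated test block home in the gauging jig

## Task

Put the coated concrete test block, coated face up, on the plate of the gauging jig and slide it lengthwise under the gauge bridge into the corner, so that its leading end bears on the end stop and its long side lies flush along the low side stop. Finish while still holding the block there with the gripper, pressed firmly against both stops at once and flat on the plate; do not let go. Do not touch the gauge bridge, and leave the paint tin, the paint roller and the concrete offcut where they are.

Things in the scene. Friction and masses are not known exactly. Their poses are not given: they have to be found in the camera images.
- block_center (a point): Centre of the loose test block: grey concrete bar 150 mm long (x), 42 wide (y), 60 high (z, up), 0.45 to 0.65 kg, thin black coat on its top face. Starts on the table, coat up. Either end may lead. Grip it across its width, not below mid-height (fingertips must clear the 10 mm high side stop), at the middle or up to 25 mm towards the trailing end, away from the bridge.
- jig: Gauging jig, bolted to the table. Origin on the table below the centre of the home seat: with the block home its centre is at jig (0, 0, 38 mm), length along x. +x is the way of insertion, z up. Aluminium plate 8 mm thick, x -115 to 100, y -70 to 70 mm; the open mouth is at -x. The stops are rigid; about 10 N towards the end and 18 N to the side, friction included, is firm.
- side_stop: Low dark steel side stop, fixed on the jig plate, same origin and axes as the jig: a straight bar along jig x from x = -100 to +95 mm, whose stop face looks to +y and lies at jig y = -21 mm; it is 14 mm thick and 10 mm high (top at z = 18 mm). The block drags on the plate and along the end stop with up to about 10 N of friction, so a felt force alone does not prove that it has arrived.
- end_stop: Dark steel end stop, fixed on the jig plate square to the side stop, same origin and axes as the jig: its face looks to -x and lies at jig x = +75 mm; it spans y = -35 to +40 mm, is 18 mm thick and its top is at z = 43 mm.
- bridge: Dark steel gauge bridge with dial over the far end of the seat; origin and axes as the jig. Not to be touched. All of it lies at x 48 to 68 mm. Its posts leave y -38 to 52 mm open; cross bar from z = 80 to 92 mm; at y = 0 the gauge stem hangs down to z = 76 mm, 8 mm above the top of a block on the plate. The dial, 44 mm across, reaches up to z = 152 mm.
- tin_center (a point): Bystander: centre of a white paint tin, 84 mm across, 115 mm high, standing on the table.
- roller_center (a point): Bystander: centre of the tan sleeve (44 mm across, 120 mm long) of a paint roller lying on the table, with a wire frame and a black grip.
- offcut_center (a point): Bystander: centre of a plain grey concrete offcut without coat, 90 x 80 x 35 mm, lying on the table.
Not all that is in view belongs to the job. Leave any green or turquoise look-alike of the part that bears block_center alone.

How it is judged (in metres and radians):
At the end, for the whole second after the job is handed in: The gripper's fingers still bear on the block (over 2 N) and the block presses on the end stop and on the side stop with over 2 N each, at rest, its centre within 3 mm of home along each jig axis, its long side within 2 degrees of the side stop, coat up and flat on the plate within 3 degrees (contact force between block and end_stop above 2 N and contact force between block and side_stop above 2 N and contact force between the fingers and block above 2 N and x of block_center in the frame of jig between -0.003 and 0.003 m and y of block_center in the frame of jig between -0.003 and 0.003 m and z of block_center in the frame of jig between 0.035 and 0.041 m and angle between the x axis of block_center and the x axis of jig, either way round below 0.035 rad and angle between block_center's own z axis and vertical below 0.05 rad and linear speed of block below 0.01 m/s); the arm keeps its last pose, push and grip.
It fails at once if the gauge bridge is touched (contact force between bridge and anything else above 0.5 N).
It fails at once if a bystander is moved by over 15 mm (distance of any of tin_center, roller_center, offcut_center from where it was at the start of the episode above 0.015 m).
It also fails if it takes over 70 s, if anything falls off the work surface, if the arm or the gripper's body presses on something with over 40 N, if the wrist force passes 120 N, or if a joint passes its speed limit or range.

## Robot

A 6-joint arm with a two-finger parallel gripper is mounted at the origin on the work surface. World frame = base frame: x ahead of the robot, y to its left, z up, the work surface at z = 0. Lengths are in m, angles in degrees, forces in N, time in s.
With the tool pointing down it reaches from about 0.375 to 0.9 m from the base axis. Payload 3.1 kg.
Tool frame: the origin (TCP) lies between the finger pads; the fingertips stand 11 mm ahead of it and the grasp point (between the pads) lies 8 mm behind it; z points along the fingers, y is the line along which they close (so a half turn about z gives the same grasp; the last joint's range is limited). The gripper opens to 85 mm and grips with 20 to 120 N. Pads are 22 mm wide; open, the fingers measure 114 mm over their backs; the gripper's body (76 mm by 85 mm) begins 54 mm behind the grasp point. The pads swing forward as they close: fully open they stand 13 mm farther back than shut.
Start: joints at [-83.566, 30.224, 82.088, -0, 67.689, -10.227], TCP at [0.179, -0.599, 0.242] pointing down, gripper open.
Joint ranges: [-176.69, 176.69], [-43.24, 126.21], [12.49, 139.97], [-82, 262], [0, 151.66], [-163.58, 163.58]. Speed limits (degrees/s): [159.86, 159.86, 180, 180, 180, 180].

## Interface

Orientations are given as a 3x3 rotation matrix whose columns are the frame's x, y, z axes.
In Python, from cell import sensors, cams, order gives the robot as it stands.
- The arm moves only by the tool servo_tool, never from a script. Its argument "deltas" is a list of rows, each a list of 7 numbers: the turn, a rotation vector about the tool's x, y, z as a fraction of full scale, then the shift along the tool's x, y, z as a fraction of full scale, then the closure, from 0 (fully open) to 1 (shut). A call has 1 to 12 rows; each row is the pose to reach, as a shift and turn from the pose commanded when the call began, along the tool's axes at that moment, turning the shorter way round; what a row does not reach only later rows make up. Full scale, the value 1, is 0.2 m for a shift and 360 degrees for a turn. A row lasts 1/8 s, in which the tool goes at most 62.5 mm and 10.7 degrees, less where a joint would pass 70% of its speed; a pose out of reach is approached as far as the arm can. A call with a number of a shift or a turn outside -1 to 1 is refused whole. A call with a gripper value outside its range is refused whole. The fingers move at their own pace and stop on an object; "grip_force" is the grip in N (left out, the last holds). Time passes only in rows, so rows that repeat a pose let the fingers close. It gives the time, the measured TCP pose, the force, the opening and the grip force at its end, in the units of the state.
- sensors.state(): the state, without advancing time (a new reading comes with each control period).
- cams.get_image(name): name is "scene" or "side" or "wrist"; returns a dict with "pixels" (480x640x3 uint8, red, green, blue), "fx", "fy", "cx", "cy" (pixels), "dist" ([k1, k2, p1, p2, k3] as OpenCV has them; the pictures are not rectified), "position" and "orientation" of the camera in the world. Camera axes: x right, y up, looking along -z (the intrinsics and any distortion apply to the point x, -y, -z); pixel columns grow to the right and rows downward; lengths in m; the calibration is good to about 2 mm. A picture is of the moment at which its call begins. There is no depth.
- order.finish_job(): hands the job in; it is judged then, once.
Trained networks look in a picture, given as the dict that the camera call returned (one of the last four; its "shot" number tells which), for a name from the list of things; names that differ only in an ending like _2 or _b are one class to them, and where a whole thing is asked for, a point or a joint stands for the part that bears it (a point fixed in the world has none). Each returns a list of dicts, best first, with "score" (0 to 1); they miss things now and then, are a little off and sometimes report something else, mostly with a low value. They report only what shows in the picture. A call takes as long as a camera call. They do not tell look-alikes from the thing itself.
- cams.search_frame(picture, label): "centre" ([x, y, z] in m, in world coordinates, good to about 4 mm: the middle of the surface that is visible of it).
- cams.regions_of(picture, label): "mask" (480x640 bool, what is visible of it).
- cams.spot_point(picture, label): "centre" ([x, y, z] in m, in world coordinates, good to about 4 mm: a listed point, or the origin of a listed thing).
The state is a dict: "time_s": time; "joints": joint angles; "qvel": joint speeds; "joint_torque": joint torques, N m; "eef_pos": TCP position; "eef_rot": TCP orientation; "wrist_force": force on the tool from outside, world axes, zero at the start; "torque": the same for the moment, N m; "finger_gap": opening from 0.0 (shut) to 1.0 (fully open); "finger_force": force on a finger pad.
Only numpy, scipy, OpenCV 4.12 (cv2) and the standard library are available. Lean on these libraries where they do the work, as an engineer would, in place of code of your own. Each camera call takes 0.05 s, during which the arm holds its last target. There are 200 camera calls.

## Working session

There is one attempt and no reset: what is moved stays moved. The work goes in short steps, Python scripts to look and compute and a tool call to move; the robot and the scene stay as the last step left them, time stands still between calls to the robot, and variables do not carry over. Pictures are saved under pics/ and viewed, at most 10 in all, crops included, and the job is handed in when it is done.

Besides the shell and the picture viewer there is one more tool, called as name([rows], argument=value, ...), one row to a line, values as JSON. servo_tool: Moves the arm, as the interface text tells. Its arguments: {"type":"object","properties":{"deltas":{"type":"array","items":{"type":"array","items":{"type":"number","minimum":-1,"maximum":1}}},"grip_force":{"type":"number"}},"required":["deltas"]}

```bash
ls; mkdir -p pics
cat > h.py <<'E'
import numpy as np, cv2
from cell import sensors, cams, order
def shot(n, f=None):
    p=cams.get_image(n)
    if f: cv2.imwrite('pics/'+f, p['pixels'][:,:,::-1])
    return p
def K(p): return np.array([[p['fx'],0,p['cx']],[0,p['fy'],p['cy']],[0,0,1.]])
def ray_z(p,uv,z):
    uv=np.array(uv,float).reshape(-1,1,2)
    n=cv2.undistortPoints(uv,K(p),np.array(p['dist'],float))[:,0]
    R=np.array(p['orientation']);c=np.array(p['position'])
    d=np.c_[n[:,0],-n[:,1],-np.ones(len(n))]@R.T
    z=np.broadcast_to(z,len(n))
    return c+d*((z-c[2])/d[:,2])[:,None]
def proj(p,X):
    X=np.array(X,float).reshape(-1,3);R=np.array(p['orientation']);c=np.array(p['position'])
    q=((X-c)@R)*[1,-1,-1]
    return cv2.projectPoints(q,np.zeros(3),np.zeros(3),K(p),np.array(p['dist'],float))[0][:,0]
E
python3 - <<'E'
from h import *
np.set_printoptions(precision=4,suppress=True)
s=sensors.state();print(s['time_s'],s['eef_pos'],s['eef_rot'],s['finger_gap'])
for n in ['scene','side']:
    p=shot(n,n+'0.png');print(n,p['position'],np.round(p['orientation'],3).tolist())
    for l in ['block_center','jig','tin_center','roller_center','offcut_center','bridge','end_stop','side_stop']:
        print(l,[(round(d['score'],2),np.round(d['centre'],3).tolist()) for d in cams.spot_point(p,l)[:3]])
E
```

```text
pics
0.0 [ 0.1792 -0.5981  0.2413] [[ 0.958   0.2867 -0.0002]
 [ 0.2867 -0.958   0.0021]
 [ 0.0004 -0.0021 -1.    ]] 0.9998715695445045
scene [ 1.0818 -0.3218  1.1515] [[0.553, -0.715, 0.428], [0.833, 0.483, -0.27], [-0.014, 0.506, 0.863]]
block_center [(0.86, [0.482, -0.237, 0.029]), (0.79, [0.345, -0.381, 0.03]), (0.73, [0.332, -0.173, 0.028])]
jig []
tin_center []
roller_center [(0.79, [0.77, 0.052, 0.024])]
offcut_center [(0.76, [0.549, 0.423, 0.017])]
bridge []
end_stop []
side_stop [(0.6, [0.567, 0.124, -0.001])]
side [0.2521 0.8935 0.9142] [[-0.945, 0.215, -0.248], [-0.328, -0.647, 0.688], [-0.013, 0.732, 0.682]]
block_center [(0.98, [0.481, -0.243, 0.033]), (0.79, [0.339, -0.17, 0.032]), (0.74, [0.345, -0.372, 0.03])]
jig [(0.76, [0.566, 0.124, -0.001])]
tin_center [(0.82, [0.735, -0.229, 0.053])]
roller_center [(0.96, [0.767, 0.048, 0.02])]
offcut_center [(0.74, [0.548, 0.422, 0.014])]
bridge [(0.88, [0.566, 0.122, 0.004])]
end_stop [(0.65, [0.565, 0.126, -0.002])]
side_stop [(0.53, [0.565, 0.126, -0.004])]
```

View pics/scene0.png

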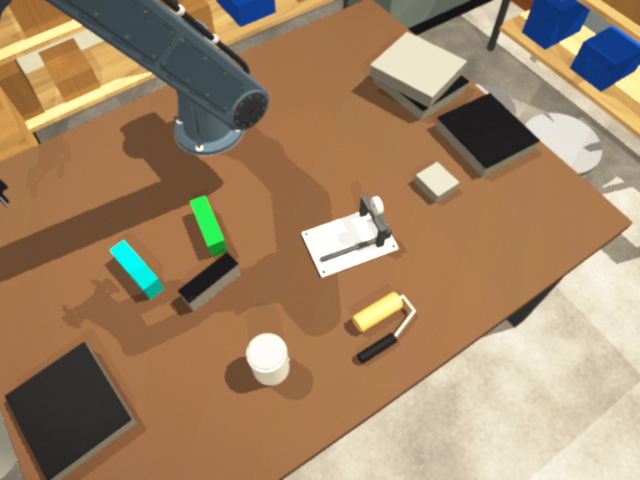

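View pics/side0.png

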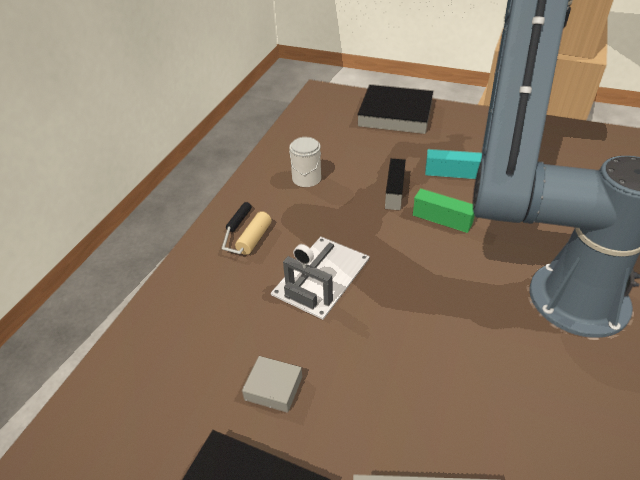

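The black-coated block sits at about (209,280) in the scene view, with the green and turquoise look-alikes beside it. The jig is at (350,242), with its bridge on the far right end and its side stop on the lower side. Next I'll measure both yaws.

```bash
cat >> h.py <<'E'
def rect(P):
    (c,wh,a)=cv2.minAreaRect(P[:,:2].astype(np.float32).reshape(-1,1,2))
    return np.round(c,4),np.round(wh,4),round(a,2)
def rectmask(p,m,z):
    m=cv2.morphologyEx(m.astype(np.uint8),cv2.MORPH_OPEN,np.ones((3,3)))
    n,l,st,_=cv2.connectedComponentsWithStats(m)
    if n<2: return None
    i=1+st[1:,4].argmax(); v,u=np.nonzero(l==i)
    return rect(ray_z(p,np.c_[u,v],z)),len(u)
def near(p,c,r):
    u=proj(p,[c])[0];V,U=np.mgrid[:480,:640];return (U-u[0])**2+(V-u[1])**2<r*r
E
python3 - <<'E'
from h import *
for n in ['scene','side']:
    p=shot(n);x=p['pixels'].astype(int);mx=x.max(2);mn=x.min(2)
    print(n,'top',rectmask(p,(mx<45)&near(p,[.482,-.24,.06],45),.06))
    print(n,'plate',rectmask(p,(mn>150)&near(p,[.566,.124,.008],75),.008))
    for l in ['block_center','jig']:
        for d in cams.regions_of(p,l)[:3]:
            m=d['mask'];print(l,round(d['score'],2),m.sum(),np.argwhere(m).mean(0).round(), rectmask(p,m,.008) if l=='jig' else rectmask(p,m&(mx<45),.06))
E
```

```text
scene top ((array([ 0.4813, -0.244 ]), array([0.0402, 0.1459]), 10.18), 901)
scene plate ((array([0.5643, 0.1165]), array([0.2186, 0.1461]), 78.41), 3291)
block_center 0.9 1616 [282. 210.] ((array([ 0.4813, -0.244 ]), array([0.0402, 0.1459]), 10.18), 901)
block_center 0.66 947 [226. 208.] None
block_center 0.57 1231 [269. 136.] None
jig 0.75 4257 [239. 351.] ((array([0.5468, 0.1306]), array([0.2395, 0.1865]), 78.77), 4254)
side top ((array([ 0.4763, -0.2396]), array([0.0409, 0.1533]), 10.49), 517)
side plate ((array([0.5349, 0.0973]), array([0.1647, 0.0968]), 78.59), 1352)
block_center 0.98 1364 [164. 452.] None
block_center 0.96 1659 [210. 443.] None
block_center 0.62 793 [184. 395.] ((array([ 0.4763, -0.2396]), array([0.0409, 0.1533]), 10.49), 516)
jig 0.81 4543 [276. 318.] ((array([0.5759, 0.1166]), array([0.2192, 0.1743]), 77.77), 4538)
```

servo_tool([
  [0,0,-0.02,0.16,-0.1,0,0],
  [0,0,-0.05,0.4,-0.25,0,0],
  [0,0,-0.08,0.65,-0.4,0,0],
  [0,0,-0.1,0.85,-0.53,0,0],
  [0,0,-0.12,0.97,-0.593,0,0],
  [0,0,-0.12,0.97,-0.593,0,0],
])

```text
time_s: 1.95
eef_pos: [0.3322, -0.4279, 0.2425]
eef_rot: [[0.5, 0.866, 0.0], [0.866, -0.5, 0.0], [0.0, -0.0, -1.0]]
wrist_force: [0.5, -0.6, -0.2]
finger_gap: 1.0
finger_force: 0.0
```

```bash
cat >> h.py <<'E'
from scipy.spatial.transform import Rotation as Rn
def go(xyz,yaw):
    "deltas to reach TCP xyz with tool x at yaw deg, pointing down"
    s=sensors.state();R=np.array(s['eef_rot']);c,q=np.cos(np.radians(yaw)),np.sin(np.radians(yaw))
    T=np.array([[c,q,0],[q,-c,0],[0,0,-1.]])
    rv=Rn.from_matrix(R.T@T).as_rotvec(degrees=True)/360
    print('t',s['time_s'],'pos',np.round(s['eef_pos'],4),'yaw',round(np.degrees(np.arctan2(R[1,0],R[0,0])),2),'F',np.round(s['wrist_force'],1),'gap',round(s['finger_gap'],3))
    print('turn',np.round(rv,4),'shift',np.round(R.T@(np.array(xyz)-s['eef_pos'])/.2,4))
E
python3 -c "
from h import *
go([.482,-.26,.24],100.3)"
```

```text
t 1.95 pos [ 0.3322 -0.4279  0.2425] yaw 60.03 F [ 0.5 -0.6 -0.2] gap 1.0
turn [-0.     -0.     -0.1119] shift [1.1012 0.2293 0.0127]
```

servo_tool([
  [0,0,-0.02,0.2,0.05,0,0],
  [0,0,-0.05,0.5,0.12,0,0],
  [0,0,-0.08,0.8,0.18,0,0],
  [0,0,-0.112,1.0,0.23,0,0],
  [0,0,-0.112,1.0,0.23,0,0],
  [0,0,-0.112,1.0,0.23,0,0],
])

```text
time_s: 2.7
eef_pos: [0.4708, -0.2808, 0.2423]
eef_rot: [[-0.174, 0.985, -0.0], [0.985, 0.174, -0.001], [-0.001, -0.001, -1.0]]
wrist_force: [-0.0, -0.7, 0.4]
finger_gap: 1.003
finger_force: 0.0
```

Run:
```python
from h import *
go([.482,-.26,.24],100.3)
p=shot('wrist','w1.png');x=p['pixels'].astype(int)
print(p['position'],[(round(d['score'],2),np.round(d['centre'],4)) for d in cams.spot_point(p,'block_center')])
for t in (30,45,60): print(rectmask(p,(x.max(2)<t)&near(p,[.479,-.242,.06],200),.06))
```

```text
t 2.7 pos [ 0.4708 -0.2808  0.2423] yaw 100.05 F [-0.  -0.7  0.4] gap 1.003
turn [-0.0001  0.0001 -0.0007] shift [0.0927 0.0731 0.0113]
[ 0.45729431 -0.2064869   0.37306099] [(0.88, array([ 0.4796, -0.2404,  0.0247])), (0.81, array([ 0.3344, -0.1664,  0.0272])), (0.59, array([ 0.3447, -0.3799,  0.0263]))]
None
None
((array([ 0.5996, -0.3679]), array([0.0156, 0.0266]), 9.94), 298)
```

View pics/w1.png

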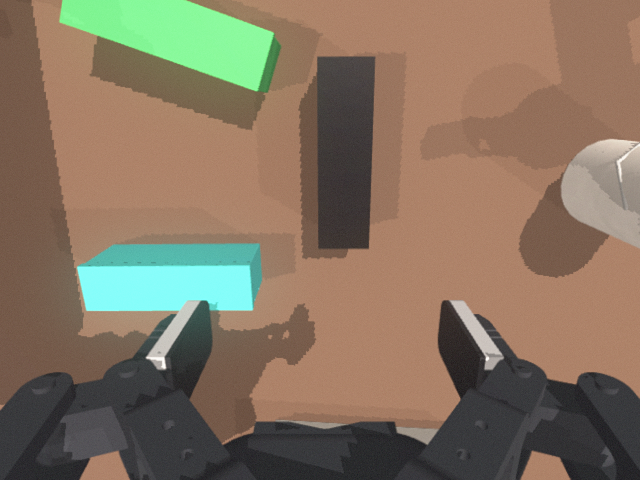

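The wrist view shows the coated top with corners at about (318,57), (375,57), (369,248) and (318,248). The turquoise end is near (262,245–310) and the green end near (280,40).

Run:
```python
from h import *
p=shot('wrist')
P=ray_z(p,[(318,57),(375,57),(369,248),(318,248)],.06);print(P.round(4),rect(P),P.mean(0))
x=p['pixels'].astype(int)
m=(x.max(2)<95)&(x.max(2)-x.min(2)<16);m[252:]=0;m[:,:300]=0;m[:,400:]=0
r=rectmask(p,m,.06);print(r)
print(ray_z(p,[(262,244),(250,310),(280,40)],.05).round(3))
a=np.radians(90+r[0][2]);c=np.array(r[0][0])-.018*np.array([np.cos(a),np.sin(a)])
go([*c,.034],np.degrees(a))
```

```text
[[ 0.4459 -0.1728  0.06  ]
 [ 0.4873 -0.1654  0.06  ]
 [ 0.5137 -0.3128  0.06  ]
 [ 0.4711 -0.3203  0.06  ]] (array([ 0.4794, -0.2428]), array([0.0432, 0.1497]), 9.98) [ 0.47948533 -0.24284253  0.06      ]
((array([ 0.4793, -0.2424]), array([0.0423, 0.1488]), 10.04), 10125)
[[ 0.423 -0.329  0.05 ]
 [ 0.42  -0.395  0.05 ]
 [ 0.415 -0.165  0.05 ]]
t 2.85 pos [ 0.4704 -0.2811  0.2423] yaw 99.99 F [-0.3 -1.1 -0.4] gap 0.996
turn [-0.      0.     -0.0001] shift [0.0928 0.0777 1.0413]
```

servo_tool([
  [0,0,0,0.093,0.078,0.1,0],
  [0,0,0,0.093,0.078,0.3,0],
  [0,0,0,0.093,0.078,0.5,0],
  [0,0,0,0.093,0.078,0.7,0],
  [0,0,0,0.093,0.078,0.85,0],
  [0,0,0,0.093,0.078,0.95,0],
  [0,0,0,0.093,0.078,0.95,0],
])

```text
time_s: 3.72
eef_pos: [0.4819, -0.259, 0.0509]
eef_rot: [[-0.174, 0.985, -0.003], [0.985, 0.174, 0.002], [0.003, -0.002, -1.0]]
wrist_force: [-0.5, -0.5, -0.3]
finger_gap: 1.0
finger_force: 0.0
```

servo_tool([
  [0,0,0,0,0,0.06,0],
  [0,0,0,0,0,0.11,0],
  [0,0,0,0,0,0.11,0],
])

```text
time_s: 4.1
eef_pos: [0.483, -0.2584, 0.0299]
eef_rot: [[-0.177, 0.984, -0.001], [0.984, 0.177, 0.001], [0.001, -0.001, -1.0]]
wrist_force: [0.2, -0.2, 0.4]
finger_gap: 1.002
finger_force: 0.0
```

servo_tool([
  [0,0,0,0,0,0,0.3],
  [0,0,0,0,0,0,0.6],
  [0,0,0,0,0,0,0.8],
  [0,0,0,0,0,0,0.8],
  [0,0,0,0,0,0,0.8],
  [0,0,0,0,0,0,0.8],
  [0,0,0,0,0,0,0.8],
  [0,0,0,0,0,0,0.8],
], grip_force=60)

```text
time_s: 5.1
eef_pos: [0.4834, -0.2587, 0.0309]
eef_rot: [[-0.177, 0.984, 0.0], [0.984, 0.177, -0.001], [-0.001, 0.0, -1.0]]
wrist_force: [-1.8, -0.3, 6.0]
finger_gap: 0.484
finger_force: 63.0
```

Run:
```python
from h import *
s=sensors.state();print(s['finger_force'])
go([.4825,-.26,.13],100)
```

```text
63.01200985908508
t 5.1 pos [ 0.4834 -0.2587  0.0309] yaw 100.21 F [-1.8 -0.3  6. ] gap 0.484
turn [0.     0.0001 0.0006] shift [-0.0057 -0.0055 -0.4956]
```

servo_tool([
  [0,0,0,0,0,-0.1,0.8],
  [0,0,0,0,0,-0.25,0.8],
  [0,0,0,0,0,-0.4,0.8],
  [0,0,0,0,0,-0.5,0.8],
  [0,0,0,0,0,-0.5,0.8],
])

```text
time_s: 5.72
eef_pos: [0.4837, -0.2587, 0.1306]
eef_rot: [[-0.177, 0.984, 0.001], [0.984, 0.177, -0.001], [-0.001, 0.001, -1.0]]
wrist_force: [-0.3, -1.2, -6.2]
finger_gap: 0.485
finger_force: 62.9
```

Run:
```python
from h import *
print(sensors.state()['finger_force'])
go([.5346,.0005,.13],78.5)
```

```text
62.90022611618042
t 5.725 pos [ 0.4837 -0.2587  0.1306] yaw 100.18 F [-0.3 -1.2 -6.2] gap 0.485
turn [0.0002 0.0002 0.0602] shift [1.2304 0.4795 0.0023]
```

servo_tool([
  [0,0,0.01,0.12,0.06,0,0.8],
  [0,0,0.02,0.3,0.15,0,0.8],
  [0,0,0.035,0.5,0.25,0,0.8],
  [0,0,0.045,0.7,0.35,0,0.8],
  [0,0,0.055,0.88,0.43,0,0.8],
  [0,0,0.06,1.0,0.48,0,0.8],
  [0,0,0.06,1.0,0.48,0,0.8],
  [0,0,0.06,1.0,0.48,0,0.8],
])

```text
time_s: 6.72
eef_pos: [0.5416, -0.0447, 0.1289]
eef_rot: [[0.197, 0.98, -0.003], [0.98, -0.197, 0.0], [-0.0, -0.003, -1.0]]
wrist_force: [-0.1, -0.7, -5.7]
finger_gap: 0.484
finger_force: 62.6
```

Run:
```python
from h import *
go([.5346,.0005,.13],78.5)
p=shot('wrist','w2.png')
for l in ('jig','side_stop','end_stop','bridge'):print(l,[(round(d['score'],2),np.round(d['centre'],4)) for d in cams.spot_point(p,l)])
J=[.5658,.1238];a=np.radians(78.5);R=np.array([[np.cos(a),-np.sin(a)],[np.sin(a),np.cos(a)]])
def w(x,y,z): return [*(J+R@[x,y]),z]
pts=[w(-.1,-.021,.018),w(.03,-.021,.018),w(-.1,-.035,.018),w(.03,-.035,.018),w(-.115,-.07,.008),w(-.115,.07,.008),w(.1,-.07,.008),w(.1,.07,.008),w(.075,-.035,.043),w(.075,.04,.043)]
uv=proj(p,pts);print(uv.round(1))
im=p['pixels'][:,:,::-1].copy()
for u in uv: cv2.circle(im,tuple(int(v) for v in u),3,(0,0,255),1)
cv2.imwrite('pics/w2.png',im)
```

```text
t 6.725 pos [ 0.5416 -0.0447  0.1289] yaw 78.62 F [-0.1 -0.7 -5.7] gap 0.484
turn [-0.0004  0.      0.0003] shift [ 0.2148 -0.0788 -0.0052]
jig []
side_stop []
end_stop []
bridge []
[[ 344.3  116.7]
 [ 348.2 -148.2]
 [ 367.9  116.8]
 [ 375.9 -148. ]
 [ 421.1  141.4]
 [ 198.7  141. ]
 [ 448.9 -300.8]
 [ 164.6 -299.5]
 [ 386.2 -308. ]
 [ 208.5 -306.8]]
```

View pics/w2.png

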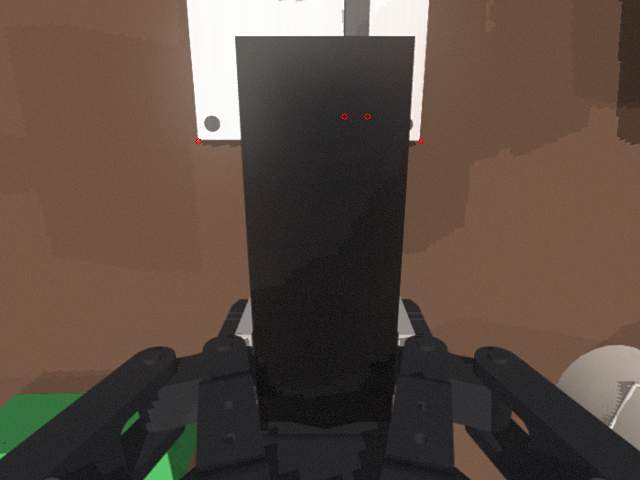

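The predicted plate corners match the image at (198,141) and (421,141), so the jig pose is good. The block sits square in the grip with its front edge at row 37, columns 236–414.

```bash
cat >> h.py <<'E'
J=np.array([.5658,.1238]);YAW=78.5;_a=np.radians(YAW);RJ=np.array([[np.cos(_a),-np.sin(_a)],[np.sin(_a),np.cos(_a)]])
def jig(p): return (RJ.T@(np.array(p)[:2]-J)).round(4)
def w(x,y,z): return [*(J+RJ@[x,y]),z]
def jgo(x,y,z):
    s=sensors.state();print('jigTCP',jig(s['eef_pos']),'Fjig',np.round(RJ.T@np.array(s['wrist_force'])[:2],1),'grip',round(s['finger_force'],1));go(w(x,y,z),YAW)
E
python3 - <<'E'
from h import *
p=shot('wrist');s=sensors.state()
P=ray_z(p,[(236,37),(414,37),(392,420),(259,420)],.158)
R=np.array(s['eef_rot']);print(((P-s['eef_pos'])@R).round(4))
jgo(-.077,.006,.13)
E
```

```text
[[ 0.0915 -0.0213 -0.0278]
 [ 0.0915  0.0213 -0.0278]
 [-0.022   0.0219 -0.0278]
 [-0.022  -0.0215 -0.0278]]
jigTCP [-0.1706 -0.0108] Fjig [-0.1 -0.6] grip 62.6
t 7.025 pos [ 0.5424 -0.0455  0.1302] yaw 78.51 F [ 0.6 -0.2 -6.3] gap 0.483
turn [-0.  0.  0.] shift [ 0.4678 -0.0838  0.0011]
```

servo_tool([
  [0,0,0,0.1,-0.03,0,0.8],
  [0,0,0,0.25,-0.06,0,0.8],
  [0,0,0,0.4,-0.084,0,0.8],
  [0,0,0,0.468,-0.084,0,0.8],
  [0,0,0,0.468,-0.084,0,0.8],
  [0,0,0,0.468,-0.084,0.1,0.8],
  [0,0,0,0.468,-0.084,0.25,0.8],
  [0,0,0,0.468,-0.084,0.37,0.8],
  [0,0,0,0.468,-0.084,0.42,0.8],
  [0,0,0,0.468,-0.084,0.42,0.8],
])

```text
time_s: 8.28
eef_pos: [0.5445, 0.0497, 0.0459]
eef_rot: [[0.199, 0.98, -0.001], [0.98, -0.199, -0.0], [-0.0, -0.001, -1.0]]
wrist_force: [0.4, -1.0, -5.6]
finger_gap: 0.488
finger_force: 62.4
```

```bash
python3 -c "
from h import *
jgo(-.077,.006,.039)"
```

```text
jigTCP [-0.0768  0.0061] Fjig [-0.9 -0.5] grip 62.4
t 8.275 pos [0.5445 0.0497 0.0459] yaw 78.54 F [ 0.4 -1.  -5.6] gap 0.488
turn [-0.0001  0.      0.0001] shift [-0.0008  0.0005  0.0347]
```

servo_tool([
  [0,0,0,0,0,0.015,0.8],
  [0,0,0,0,0,0.027,0.8],
  [0,0,0,0,0,0.033,0.8],
  [0,0,0,0,0,0.033,0.8],
])

```text
time_s: 8.78
eef_pos: [0.5446, 0.0504, 0.0399]
eef_rot: [[0.198, 0.98, 0.0], [0.98, -0.198, -0.0], [0.0, 0.0, -1.0]]
wrist_force: [0.5, -0.7, -6.9]
finger_gap: 0.483
finger_force: 62.4
```

servo_tool([
  [0,0,0,0,0,0.005,0.8],
  [0,0,0,0,0,0.005,0.8],
])

```text
time_s: 9.02
eef_pos: [0.5447, 0.0504, 0.0389]
eef_rot: [[0.198, 0.98, 0.0], [0.98, -0.198, 0.0], [0.0, 0.0, -1.0]]
wrist_force: [0.4, -0.2, -4.2]
finger_gap: 0.484
finger_force: 62.9
```

servo_tool([
  [0,0,0,0,0,0.005,0.8],
  [0,0,0,0,0,0.005,0.8],
])

```text
time_s: 9.28
eef_pos: [0.5447, 0.0504, 0.0389]
eef_rot: [[0.198, 0.98, 0.001], [0.98, -0.198, -0.0], [0.0, 0.001, -1.0]]
wrist_force: [-2.0, 0.6, 5.7]
finger_gap: 0.484
finger_force: 63.9
```

servo_tool([
  [0,0,0,0.04,0.005,0,0.8],
  [0,0,0,0.1,0.01,0,0.8],
  [0,0,0,0.16,0.01,0,0.8],
  [0,0,0,0.22,0.01,0,0.8],
  [0,0,0,0.26,0.01,0,0.8],
  [0,0,0,0.27,0.01,0,0.8],
  [0,0,0,0.27,0.01,0,0.8],
])

```text
time_s: 10.15
eef_pos: [0.5582, 0.1018, 0.0389]
eef_rot: [[0.196, 0.981, 0.002], [0.981, -0.196, -0.002], [-0.001, 0.003, -1.0]]
wrist_force: [-0.2, -5.1, 5.3]
finger_gap: 0.484
finger_force: 63.8
```

```bash
python3 -c "
from h import *
jgo(-.0165,0,.0385)"
```

```text
jigTCP [-0.023   0.0031] Fjig [-5.1 -0.9] grip 63.8
t 10.15 pos [0.5582 0.1018 0.0389] yaw 78.68 F [-0.2 -5.1  5.3] gap 0.484
turn [0.0004 0.0002 0.0005] shift [0.0326 0.0154 0.0021]
```

servo_tool([
  [0,0,0.0005,0.005,0.008,0,0.8],
  [0,0,0.0005,0.01,0.015,0,0.8],
  [0,0,0.0005,0.01,0.015,0,0.8],
])

```text
time_s: 10.52
eef_pos: [0.5588, 0.1026, 0.0389]
eef_rot: [[0.2, 0.98, -0.004], [0.98, -0.2, -0.002], [-0.003, -0.003, -1.0]]
wrist_force: [-6.8, -8.6, 9.6]
finger_gap: 0.488
finger_force: 64.6
```

servo_tool([
  [0,0,0,0.005,0.005,0,0.8],
  [0,0,0,0.01,0.005,0,0.8],
  [0,0,0,0.01,0.005,0,0.8],
])

```text
time_s: 10.9
eef_pos: [0.5603, 0.1043, 0.0389]
eef_rot: [[0.2, 0.98, -0.003], [0.98, -0.2, -0.002], [-0.003, -0.003, -1.0]]
wrist_force: [-6.3, -8.2, 9.7]
finger_gap: 0.479
finger_force: 64.5
```

```bash
python3 -c "
from h import *
jgo(-.0165,0,.0385)"
```

```text
jigTCP [-0.0202  0.0015] Fjig [-9.3  4.5] grip 64.5
t 10.9 pos [0.5603 0.1043 0.0389] yaw 78.44 F [-6.3 -8.2  9.7] gap 0.479
turn [-0.0004  0.0004 -0.0002] shift [0.0185 0.0075 0.002 ]
```

servo_tool([
  [0,0,0,0,0.007,0,0.8],
  [0,0,0,0,0.014,0,0.8],
  [0,0,0,0,0.014,0,0.8],
])

```text
time_s: 11.28
eef_pos: [0.5605, 0.1043, 0.039]
eef_rot: [[0.2, 0.98, -0.009], [0.98, -0.2, -0.002], [-0.003, -0.008, -1.0]]
wrist_force: [-9.0, -7.0, 13.6]
finger_gap: 0.487
finger_force: 64.9
```

servo_tool([
  [0,0,0,0.007,0,0,0.8],
  [0,0,0,0.014,0,0,0.8],
  [0,0,0,0.014,0,0,0.8],
])

```text
time_s: 11.65
eef_pos: [0.5616, 0.1057, 0.039]
eef_rot: [[0.201, 0.98, -0.008], [0.98, -0.201, -0.003], [-0.005, -0.007, -1.0]]
wrist_force: [-9.4, -11.2, 13.8]
finger_gap: 0.487
finger_force: 64.9
```

```bash
python3 -c "
from h import *
jgo(-.0165,0,.0385)"
```

```text
jigTCP [-0.0186  0.0005] Fjig [-12.9   7. ] grip 64.9
t 11.65 pos [0.5616 0.1057 0.039 ] yaw 78.42 F [ -9.4 -11.2  13.8] gap 0.487
turn [-0.0011  0.0007 -0.0002] shift [0.0103 0.0026 0.0024]
```

servo_tool([
  [0,0,0,0,0,-0.004,0.8],
  [0,0,0,0,0.01,-0.004,0.8],
  [0,0,0,0.007,0.01,-0.004,0.8],
  [0,0,0,0.01,0.01,-0.004,0.8],
])

```text
time_s: 12.15
eef_pos: [0.5619, 0.1062, 0.0391]
eef_rot: [[0.201, 0.98, -0.013], [0.98, -0.201, -0.005], [-0.007, -0.012, -1.0]]
wrist_force: [-10.7, -18.0, 12.9]
finger_gap: 0.486
finger_force: 64.8
```

```bash
python3 -c "
from h import *
jgo(-.0165,0,.0385)"
```

```text
jigTCP [-0.018   0.0004] Fjig [-19.8   6.9] grip 64.8
t 12.15 pos [0.5619 0.1062 0.0391] yaw 78.42 F [-10.7 -18.   12.9] gap 0.486
turn [-0.0019  0.0011 -0.0002] shift [0.0075 0.0018 0.003 ]
```

servo_tool([
  [-0.001,0,0,-0.006,0.005,-0.002,0.8],
  [-0.002,0.001,0,-0.006,0.012,-0.003,0.8],
  [-0.002,0.001,0,-0.006,0.018,-0.003,0.8],
  [-0.002,0.001,0,-0.006,0.018,-0.003,0.8],
])

```text
time_s: 12.65
eef_pos: [0.5618, 0.1063, 0.039]
eef_rot: [[0.201, 0.98, -0.006], [0.98, -0.201, 0.002], [0.0, -0.006, -1.0]]
wrist_force: [-14.3, -8.9, 12.5]
finger_gap: 0.488
finger_force: 64.9
```

```bash
python3 -c "
from h import *
jgo(-.0165,0,.0385)"
```

```text
jigTCP [-0.018   0.0004] Fjig [-11.6  12.2] grip 64.9
t 12.65 pos [0.5618 0.1063 0.039 ] yaw 78.4 F [-14.3  -8.9  12.5] gap 0.488
turn [-0.001  -0.     -0.0003] shift [0.0074 0.0023 0.0026]
```

servo_tool([
  [-0.001,0,0,0,0.012,-0.003,0.8],
  [-0.002,0,0,0,0.022,-0.004,0.8],
  [-0.002,0,0,0,0.03,-0.004,0.8],
  [-0.002,0,0,0,0.03,-0.004,0.8],
])

```text
time_s: 13.15
eef_pos: [0.5618, 0.1062, 0.039]
eef_rot: [[0.201, 0.98, -0.006], [0.98, -0.201, 0.0], [-0.001, -0.006, -1.0]]
wrist_force: [-21.9, -5.3, 16.9]
finger_gap: 0.487
finger_force: 65.4
```

Run:
```python
from h import *
jgo(-.0165,0,.0385)
for n in ('scene','side','wrist'):
    p=shot(n,n+'3.png')
    print(n,[(round(d['score'],2),jig(d['centre']),round(d['centre'][2],3)) for d in cams.spot_point(p,'block_center')][:3],[(round(d['score'],2),np.round(d['centre'],4)) for d in cams.spot_point(p,'jig')])
    if n=='wrist': continue
    c=proj(p,[w(0,0,.02)])[0].astype(int);im=p['pixels'][c[1]-60:c[1]+60,c[0]-75:c[0]+75,::-1]
    cv2.imwrite('pics/%s3c.png'%n,cv2.resize(im,None,fx=5,fy=5,interpolation=2))
```

```text
jigTCP [-0.018   0.0004] Fjig [-9.6 20.4] grip 65.4
t 13.15 pos [0.5618 0.1062 0.039 ] yaw 78.39 F [-21.9  -5.3  16.9] gap 0.487
turn [-0.001   0.0002 -0.0003] shift [0.0076 0.002  0.0024]
scene [(0.82, array([-0.3351,  0.1684]), 0.028), (0.73, array([-0.5423,  0.1113]), 0.029), (0.63, array([0.0018, 0.0024]), 0.041)] [(0.79, array([ 0.5624,  0.127 , -0.0013]))]
side [(0.8, array([-0.5329,  0.1155]), 0.029), (0.78, array([-0.0008,  0.002 ]), 0.042), (0.59, array([-0.3322,  0.1651]), 0.031)] [(0.79, array([0.5649, 0.1247, 0.0019]))]
wrist [] []
```

View pics/scene3c.png

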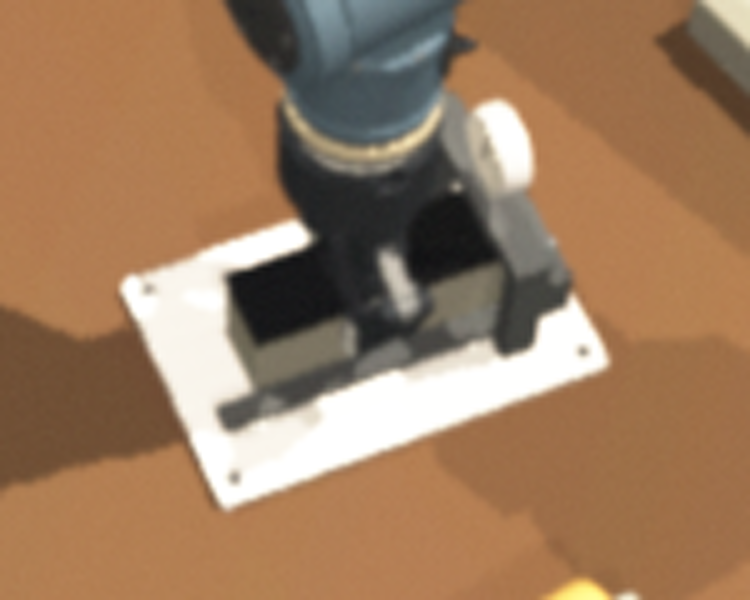

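View pics/wrist3.png

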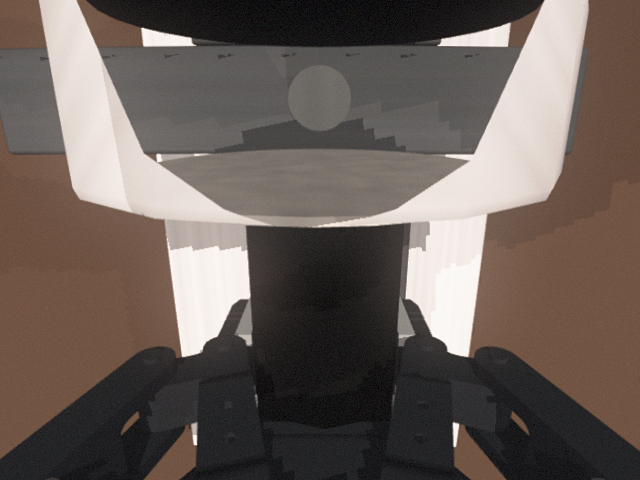

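The block looks flush along the side stop (scene crop), and y did not move while the side force rose from 12 to 20 N. Next I'll confirm the end stop by pushing harder in x.

servo_tool([
  [0,0,0,0.005,0,-0.002,0.8],
  [0,0,0,0.01,0.003,-0.004,0.8],
  [0,0,0,0.01,0.003,-0.004,0.8],
])

```text
time_s: 13.98
eef_pos: [0.5619, 0.1062, 0.0391]
eef_rot: [[0.201, 0.98, -0.009], [0.98, -0.201, -0.002], [-0.004, -0.008, -1.0]]
wrist_force: [-21.8, -12.5, 13.7]
finger_gap: 0.483
finger_force: 64.8
```

Run:
```python
from h import *
jgo(-.0165,0,.0385)
p=shot('scene');x=p['pixels'].astype(int)
# visible rear top edge of block + front: compare with home model
print('home corners px',proj(p,[w(-.075,-.021,.068),w(-.075,.021,.068),w(-.075,-.021,.02)]).round(1), 'crop origin',proj(p,[w(0,0,.02)])[0].astype(int)-[75,60])
q=shot('side')
print('side home px',proj(q,[w(-.075,.021,.068),w(-.075,-.021,.068),w(.075,.021,.068)]).round(1),'crop origin',proj(q,[w(0,0,.02)])[0].astype(int)-[75,60])
```

```text
jigTCP [-0.018   0.0003] Fjig [-16.6  18.8] grip 64.8
t 13.975 pos [0.5619 0.1062 0.0391] yaw 78.41 F [-21.8 -12.5  13.7] gap 0.483
turn [-0.0014  0.0006 -0.0003] shift [0.0075 0.0017 0.0028]
home corners px [[328.7 243.6]
 [322.2 230.1]
 [328.5 253.1]] crop origin [277 176]
side home px [[342.4 240.3]
 [327.  234.2]
 [307.7 282.2]] crop origin [243 211]
```

View pics/side3c.png

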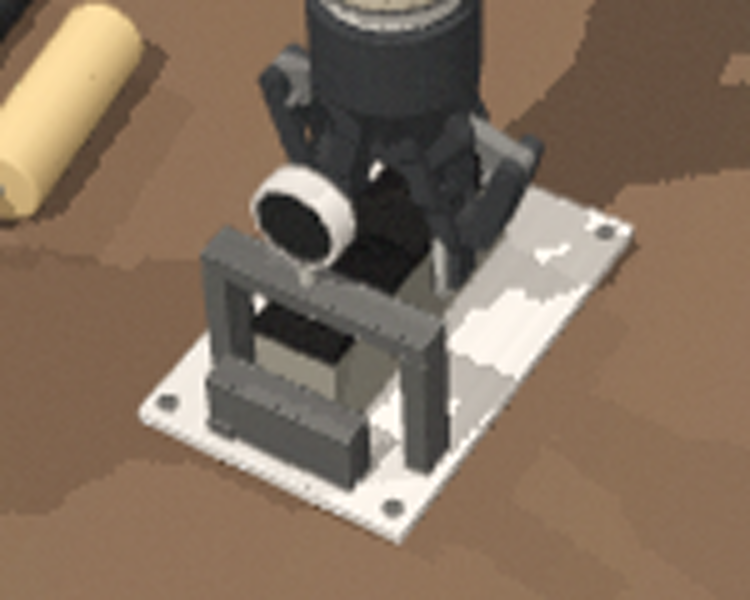

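Run:
```python
from h import *
q=shot('side');o=np.array([243,211])
print(((proj(q,[w(.1,-.07,.008),w(.1,.07,.008),w(-.115,.07,.008),w(.075,.04,.043),w(.075,-.035,.043),w(.075,.021,.068),w(.075,-.021,.068)])-o)*5).round(0))
jgo(-.0165,0,.0385);print(sensors.state()['qvel'])
```

```text
[[130. 405.]
 [394. 529.]
 [626. 222.]
 [363. 411.]
 [220. 346.]
 [323. 356.]
 [242. 320.]]
jigTCP [-0.018   0.0004] Fjig [-17.2  20.1] grip 64.8
t 14.125 pos [0.5619 0.1063 0.039 ] yaw 78.41 F [-23.1 -12.8  13. ] gap 0.485
turn [-0.0014  0.0006 -0.0002] shift [0.0073 0.0018 0.0027]
[ 0.00118134 -0.01666557 -0.06031896  0.08065745  0.01673949  0.04508514]
```

The cameras alone don't settle the end contact. I'll reduce the down-force, which cuts friction, and push harder in x to see if the block moves.

servo_tool([
  [-0.001,0,0,0,0,-0.006,0.8],
  [-0.002,0.001,0,0.005,0,-0.012,0.8],
  [-0.002,0.001,0,0.01,0,-0.012,0.8],
  [-0.002,0.001,0,0.01,0,-0.012,0.8],
])

```text
time_s: 14.62
eef_pos: [0.5621, 0.1087, 0.039]
eef_rot: [[0.201, 0.98, 0.003], [0.98, -0.201, 0.002], [0.003, 0.003, -1.0]]
wrist_force: [-18.5, -8.6, -1.4]
finger_gap: 0.486
finger_force: 63.7
```

```bash
python3 -c "
from h import *
jgo(-.0165,0,.0385)"
```

```text
jigTCP [-0.0156  0.0006] Fjig [-12.1  16.4] grip 63.7
t 14.625 pos [0.5621 0.1087 0.039 ] yaw 78.43 F [-18.5  -8.6  -1.4] gap 0.486
turn [ 0.0005 -0.0004 -0.0002] shift [-0.0046  0.0032  0.0026]
```

The block moved 2.4 mm, so friction had been holding it short of the stop. I'll push further with the down-force still low.

servo_tool([
  [0,0,0,0.005,0,0,0.8],
  [0,0,0,0.01,0,0,0.8],
  [0,0,0,0.01,0,0,0.8],
])

```text
time_s: 15.0
eef_pos: [0.5621, 0.1087, 0.039]
eef_rot: [[0.2, 0.98, 0.002], [0.98, -0.2, -0.0], [0.0, 0.002, -1.0]]
wrist_force: [-20.1, -16.8, -1.4]
finger_gap: 0.486
finger_force: 63.8
```

servo_tool([
  [0,0,0,0.005,0,0,0.8],
  [0,0,0,0.01,0,0,0.8],
  [0,0,0,0.01,0,0,0.8],
])

```text
time_s: 15.38
eef_pos: [0.5621, 0.1087, 0.0391]
eef_rot: [[0.2, 0.98, 0.001], [0.98, -0.2, -0.003], [-0.002, 0.001, -1.0]]
wrist_force: [-20.1, -25.5, 0.1]
finger_gap: 0.484
finger_force: 63.9
```

```bash
python3 -c "
from h import *
jgo(-.0165,0,.0385)"
```

```text
jigTCP [-0.0155  0.0006] Fjig [-29.   14.6] grip 63.9
t 15.375 pos [0.5621 0.1087 0.0391] yaw 78.46 F [-20.1 -25.5   0.1] gap 0.484
turn [ 0.0002  0.0004 -0.0001] shift [-0.0048  0.0031  0.0028]
```

servo_tool([
  [0,0,0,-0.015,0,0,0.8],
  [-0.001,0,0,-0.015,0.015,-0.002,0.8],
  [-0.002,0,0,-0.015,0.03,-0.004,0.8],
  [-0.002,0,0,-0.015,0.03,-0.004,0.8],
])

```text
time_s: 15.88
eef_pos: [0.5621, 0.1086, 0.0391]
eef_rot: [[0.201, 0.98, 0.003], [0.98, -0.201, -0.0], [0.0, 0.003, -1.0]]
wrist_force: [-25.5, -10.4, 2.6]
finger_gap: 0.485
finger_force: 64.0
```

```bash
python3 -c "
from h import *
jgo(-.0155,0,.039)"
```

```text
jigTCP [-0.0156  0.0006] Fjig [-15.3  23. ] grip 64.0
t 15.875 pos [0.5621 0.1086 0.0391] yaw 78.42 F [-25.5 -10.4   2.6] gap 0.485
turn [ 0.0004 -0.     -0.0002] shift [0.0006 0.0028 0.0004]
```

servo_tool([
  [0,0,0,0.004,0.004,0,0.8],
  [0,0,0,0.004,0.004,0,0.8],
  [0,0,0,0.004,0.004,0,0.8],
  [0,0,0,0.004,0.004,0,0.8],
])

```text
time_s: 16.38
eef_pos: [0.5622, 0.1086, 0.0391]
eef_rot: [[0.2, 0.98, 0.001], [0.98, -0.2, -0.001], [-0.001, 0.001, -1.0]]
wrist_force: [-27.9, -12.4, 3.4]
finger_gap: 0.486
finger_force: 64.4
```

```bash
python3 -c "
from h import *
jgo(-.0155,0,.039)
print(order.finish_job())"
```

```text
jigTCP [-0.0156  0.0005] Fjig [-17.8  24.9] grip 64.4
t 16.375 pos [0.5622 0.1086 0.0391] yaw 78.44 F [-27.9 -12.4   3.4] gap 0.486
turn [ 0.0001  0.0001 -0.0002] shift [0.0005 0.0026 0.0003]
the job is handed in; nothing more can be done
None
```

The job is handed in: the block is coat up on the plate, about 1 mm from home, still gripped at about 64 N and pressed at about 18 N towards the end stop and 25 N towards the side stop; I have not seen the judge's result.

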